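Scrub out the slanted parts beaker and pack the brush away

TASK

Take the brush out of its pot and scrub out the steel beaker that leans in the slanted wash rack: push the brush straight down to the beaker's floor three times, drawing it up by at least 60 mm between the strokes with its tip still inside, and leave the beaker seated in the rack. Then pack the brush away upright, head down, in the one cell of the wooden box that is still free (a cork pad lies in it): set it down on the pad and let go, do not drop it. Leave the things in the box and the spray bottle, the pipe coupling and the screwdriver where they are.

Things in the scene. Friction and masses are not known exactly. Their poses are not given: they have to be found in the camera images.
- brush: bottle brush, 200 mm long, about 90 g, standing upright head down in the pot. Origin: centre of the flat tip of the head (the underside); z runs along the brush to the handle. Rigid black head, 42 mm diameter, z 0 to 75 mm; steel shaft, 10 mm diameter, z 75 to 122 mm; square wooden handle, 22 x 22 mm (flats face its x and y), z 122 to 200 mm. Stands freely on its flat tip.
- pot: fixed white round pot that the brush starts in: 64 mm outside, 54 mm inside diameter, 65 mm high, inner floor at 6 mm, foot flange 84 mm diameter. Origin: centre of its underside.
- beaker: open steel beaker, loose in the slanted rack, about 0.35 kg: 76 mm outside, 68 mm inside diameter, 120 mm high, inner floor at z = 5 mm. Origin: centre of its underside; z is its axis and points out of its mouth, leaning 35 degrees from vertical, to the rack's -x side, which is to the robot's right or half right and towards the robot.
- rack: fixed slanted wash rack: steel base 150 x 130 mm and a white square socket 89 mm wide, 65 mm deep, tilted 35 degrees, in which the beaker sits loosely (mouth to the rack's -x); the whole with the beaker is about 165 mm high. Origin: on the table under the socket's bottom centre; z up.
- rack_seat (a point): point of the rack where the centre of the beaker's underside lies when seated.
- box: fixed open wooden box, 123 x 123 mm, 80 mm high, walls and dividers 5 mm, inner floor at 5 mm; a cross of dividers as high as the walls makes four cells 54 x 54 mm, centred at x, y = +-29.5 mm. Origin: centre of its underside. Three cells hold the jar, the can and the battery.
- pad: fixed cork pad 46 x 46 x 4 mm lying in the middle of the one free cell of the box, its sides parallel to the box's. Origin: centre of its underside (5 mm above the table).
- jar: amber jar with white lid standing in a cell of the box, 46 mm diameter, 95 mm high; origin: centre of its underside. Leave alone.
- can: aluminium can standing in a cell of the box, 45 mm diameter, 110 mm high; origin: centre of its underside. Leave alone.
- battery: grey battery block standing in a cell of the box, 42 x 42 x 100 mm; origin: centre of its underside. Leave alone.
- spray: white spray bottle with blue head standing on the bench, 60 mm diameter, 180 mm high; origin: centre of its underside. Leave alone.
- coupling: orange plastic pipe coupling standing on the bench, 84 mm diameter, 85 mm high; origin: centre of its underside. Leave alone.
- driver: screwdriver lying on the bench at the far side, about 200 mm long and 26 mm thick; origin: its middle, on the bench. Leave alone.

How it is judged (in metres and radians):
On the way, in this order (a step that is already met when the one before it is completed fails the run):
1. the held brush's tip is at the beaker's floor (within 13 mm), first time (x of brush in the frame of beaker between -0.03 and 0.03 m and y of brush in the frame of beaker between -0.03 and 0.03 m and z of brush in the frame of beaker between -0.005 and 0.018 m and contact force between the fingers and brush above 0.5 N), for 0.05 s.
2. the held brush is drawn up, its tip 50 mm or more above the beaker's floor but still inside, first time (x of brush in the frame of beaker between -0.03 and 0.03 m and y of brush in the frame of beaker between -0.03 and 0.03 m and z of brush in the frame of beaker between 0.055 and 0.118 m and contact force between the fingers and brush above 0.5 N), for 0.02 s.
3. the held brush's tip is at the beaker's floor (within 13 mm), second time (all of step 1), for 0.05 s.
4. the held brush is drawn up, its tip 50 mm or more above the beaker's floor but still inside, second time (all of step 2), for 0.02 s.
5. the held brush's tip is at the beaker's floor (within 13 mm), third time (all of step 3), for 0.05 s.
At the end, for the whole second after the job is handed in: The brush stands, released and at rest, upright (within 0.2 rad) on the cork pad in the box's free cell (tip within 15 mm of the pad's centre and no more than 12 mm above the pad's underside), and the beaker is seated in the rack (underside centre within 15 mm of rack_seat) (horizontal distance between brush and pad below 0.015 m and z of brush in the frame of pad below 0.012 m and angle between brush's own z axis and vertical below 0.2 rad and linear speed of brush below 0.03 m/s and distance between beaker and rack_seat below 0.015 m); the robot touches nothing.
It fails at once if the beaker is pulled or knocked out of its place in the slanted rack (more than 30 mm) (distance between beaker and rack_seat above 0.03 m).
It fails at once if the brush is dropped (moves faster than 0.5 m/s without being held) (linear speed of brush above 0.5 m/s and contact force between the fingers and brush below 0.1 N).
It fails at once if a thing standing in the box is taken out or knocked about (moved more than 30 mm) (distance of any of jar, can, battery from where it was at the start of the episode above 0.03 m).
It fails at once if the spray bottle, the pipe coupling or the screwdriver is moved by more than 30 mm (distance of any of spray, coupling, driver from where it was at the start of the episode above 0.03 m).
It also fails if it takes over 59 s, if anything falls off the work surface, if the arm or the gripper's body presses on something with over 40 N, if the wrist force passes 120 N, or if a joint passes its speed limit or range.

ROBOT

A 6-joint arm with a two-finger parallel gripper is mounted at the origin on the work surface. World frame = base frame: x ahead of the robot, y to its left, z up, the work surface at z = 0. Lengths are in mm, angles in rad, forces in N, time in s.
With the tool pointing down it reaches from about 275 to 825 mm from the base axis. Payload 5.2 kg.
Tool frame: the origin (TCP) lies at the very end of the fingers, on their centre line; the grasp point (between the pads) lies 19 mm behind it; z points along the fingers, y is the line along which they close (so a half turn about z gives the same grasp; the last joint's range is limited). The gripper opens to 93 mm and grips with 3 to 60 N. Pads are 15 mm wide; open, the fingers measure 128 mm over their backs; the gripper's body (75 mm by 188 mm) begins 65 mm behind the grasp point.
Start: joints at [-1.54, 0.259, 1.535, -0, 1.348, -0.203], TCP at [127.443, -535.036, 218.653] pointing down, gripper open.
Joint ranges: [-3.14, 3.14], [-0.91, 2.08], [0.19, 2.58], [-1.22, 4.36], [0.22, 2.71], [-3.12, 3.12]. Speed limits (rad/s): [2.57, 2.57, 3.14, 3.14, 3.14, 3.14].

INTERFACE

Orientations are given as [roll, pitch, yaw] about the fixed x, y, z axes, in that order (R = Rz(yaw) Ry(pitch) Rx(roll)).
In Python, from bench import robot gives the robot as it stands. The module is installed in compiled form; this text tells all that it offers. Calls block until the motion is done:
- robot.move_ptp(position, orientation): joint-space move of the TCP to a pose.
- robot.move_linear(position, ori=None, speed=150, f_stop=None): straight line of the TCP; ori=None keeps the orientation; speed is the mean speed in mm/s. With f_stop (N) it stops when the force on the tool has changed by that much, and returns True; else False.
- robot.move_j(angles): joint-space move.
- robot.move_gripper(opening): opening from 0.0 (shut) to 1.0 (fully open); the grip force is fixed at half the most; returns when the fingers have stopped.
- robot.sleep(seconds).
- robot.inverse_kinematics(position, orientation): joint angles nearest the present ones, or None.
- robot.get_image(name): name is "side" or "top" or "wrist"; returns a dict with "img" (420x560x3 uint8, blue, green, red), "fovy" (degrees; the focal length in pixels is half the picture's height over the tangent of half this angle, whatever the lens; pixels are square), "cx", "cy" (the principal point, pixels), "k1" (the pictures are not rectified: a ray, as slopes to the right and down, at radius r is drawn at 1 + k1 r^2 times it, then the intrinsics apply), "eye" and "orientation" of the camera in the world. Camera axes: x right, y down, z forward; pixel columns grow to the right and rows downward; lengths in mm; the calibration is good to about 2 mm. A picture is of the moment at which its call begins. There is no depth.
A pose or a line that the arm cannot do raises robot.MotionError and nothing moves.
- robot.hand_in(): hands the job in; it is judged then, once.
Readings, each from a call of its own:
- robot.current_t(): time.
- robot.current_qpos(): joint angles.
- robot.current_joint_vel(): joint speeds.
- robot.current_joint_efforts(): joint torques, N m.
- robot.current_tcp_pos(): TCP position.
- robot.current_eef_rot(): TCP orientation.
- robot.current_contact_force(): force on the tool from outside, world axes, zero at the start.
- robot.current_ft_torque(): the same for the moment, N m.
- robot.current_gripper_width(): opening from 0.0 (shut) to 1.0 (fully open).
- robot.current_finger_force(): force on a finger pad.
Only numpy, scipy, OpenCV 4.12 (cv2) and the standard library are available. Lean on these libraries where they do the work, as an engineer would, in place of code of your own. Each camera call takes 0.05 s, during which the arm holds its last target. There are 200 camera calls.

## Working session

There is one attempt and no reset: what is moved stays moved. The work goes in short steps, each a Python script; the robot and the scene stay as the last script left them, time stands still between calls to the robot, and variables do not carry over. Pictures are saved under pics/ and viewed, at most 10 in all, crops included, and the job is handed in when it is done.

```bash
mkdir -p pics
cat > h.py <<'E'
import numpy as np, cv2, json
from scipy.spatial.transform import Rotation as R
from bench import robot
def snap(n, tag):
    d=robot.get_image(n); cv2.imwrite(f'pics/{tag}.png',d['img'])
    json.dump({k:(np.array(v).tolist()) for k,v in d.items() if k!='img'},open(f'pics/{tag}.json','w'))
    return d
def load(tag): return json.load(open(f'pics/{tag}.json'))
def Rm(d):
    o=np.array(d['orientation'],float)
    return o if o.shape==(3,3) else R.from_euler('xyz',o).as_matrix()
def K(d):
    f=210/np.tan(np.radians(d['fovy'])/2); return f
def ray(d,u,v):
    f=K(d); p=np.array([(u-d['cx'])/f,(v-d['cy'])/f]); q=p.copy()
    for _ in range(50): q=p/(1+d['k1']*(q@q))
    return np.array(d['eye'],float), Rm(d)@np.append(q,1.)
def proj(d,P):
    c=Rm(d).T@(np.array(P,float)-np.array(d['eye'])); q=c[:2]/c[2]
    return q*(1+d['k1']*(q@q))*K(d)+[d['cx'],d['cy']]
def atz(d,u,v,z):
    e,r=ray(d,u,v); return e+r*(z-e[2])/r[2]
def tri(obs):
    A=np.zeros((3,3));b=np.zeros(3)
    L=[]
    for d,u,v in obs:
        e,r=ray(d,u,v); r=r/np.linalg.norm(r); M=np.eye(3)-np.outer(r,r); A+=M;b+=M@e; L.append((e,M))
    p=np.linalg.solve(A,b); return p,[round(float(np.linalg.norm(M@(p-e))),1) for e,M in L]
E
python3 -c "
from h import *
for n in ('side','top','wrist'):
    d=snap(n,n+'0'); print(n,{k:np.round(v,3).tolist() for k,v in d.items() if k!='img'})
a=cv2.imread('pics/top0.png');cv2.imwrite('pics/top0b.png',cv2.resize(a,(800,600)))
a=cv2.imread('pics/side0.png');cv2.imwrite('pics/side0b.png',cv2.resize(a,(800,600)))
"
```

```text
side {'fovy': 50.556, 'cx': 283.927, 'cy': 204.845, 'k1': -0.143, 'eye': [424.438, 646.403, 803.159], 'orientation': [-2.419, 0.014, -2.903]}
top {'fovy': 44.484, 'cx': 278.049, 'cy': 215.667, 'k1': 0.049, 'eye': [504.729, 11.823, 1226.31], 'orientation': [-3.045, -0.004, -1.556]}
wrist {'fovy': 69.005, 'cx': 280.888, 'cy': 207.615, 'k1': -0.052, 'eye': [191.35, -519.075, 383.943], 'orientation': [2.9, 0.002, -1.337]}
```

View pics/top0b.png

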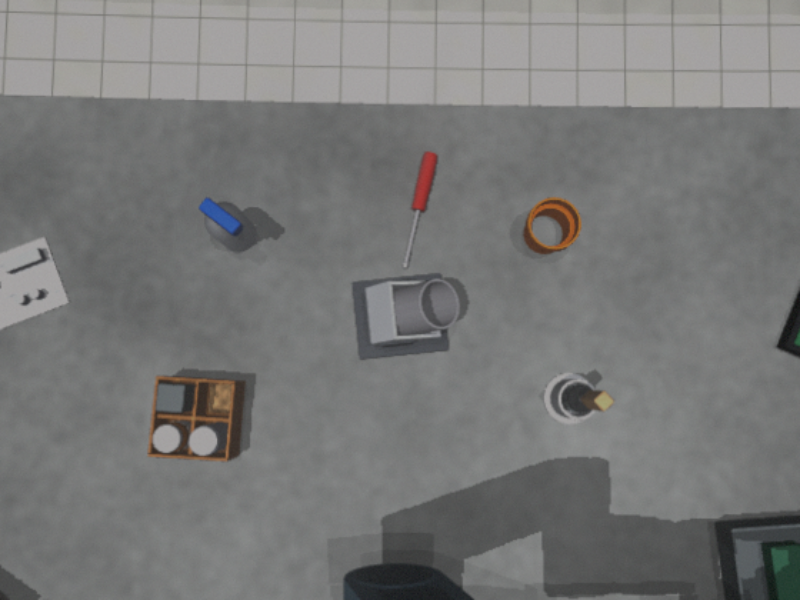

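View pics/side0b.png

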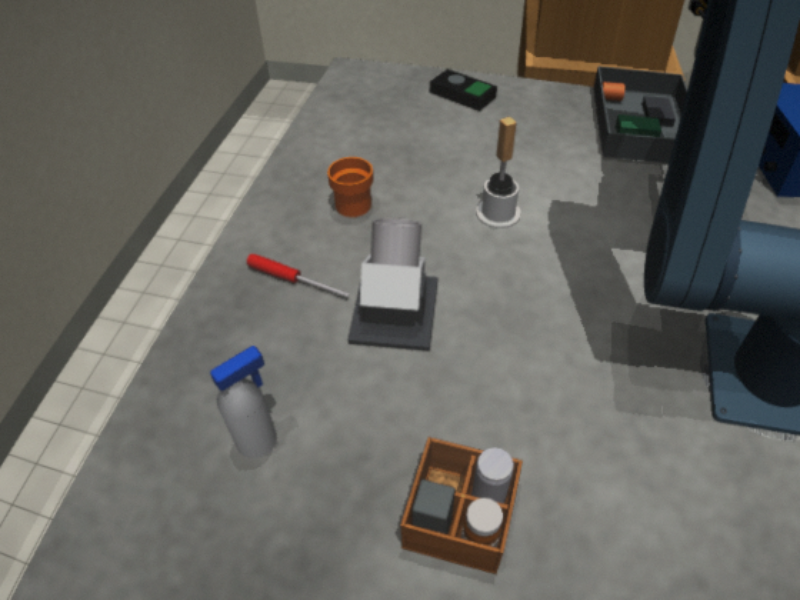

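Top view: brush handle top at about (600,400) and pot at (572,398), rack base centre (402,316) with the beaker mouth at (439,303), box centre (195,418), and free cell with cork at (220,397). All of these are in 800x600 pixels. Side view: brush upright at (503,170), beaker leaning to the robot's right.

Run:
```python
from h import *
t=load('top0');s=load('side0');k=.7
for n,u,v,z in [('pot',571,398,0),('brushtop',604,401,205),('boxNW',157,377,80),('boxNE',242,381,80),('boxSE',231,461,80),('boxSW',149,454,80),('mouth',440,303,150),('coup',553,225,85),('spray',225,215,180),('rackTL',353,281,8),('rackTR',440,274,8),('rackBR',448,350,8),('rackBL',359,359,8)]:
    print(n,atz(t,u*k,v*k,z).round(0))
print('brushtop tri',tri([(t,604*k,400*k),(s,507*k,122*k)]))
print(robot.current_tcp_pos(),robot.current_eef_rot())
T=R.from_euler('xyz',robot.current_eef_rot()).as_matrix()
w=load('wrist0'); print('cam in tool',T.T@(np.array(w['eye'])-robot.current_tcp_pos()),(T.T@Rm(w)).round(3))
```

```text
pot [ 479. -281.    0.]
brushtop [ 480. -278.  205.]
boxNW [503. 378.  80.]
boxNE [499. 248.  80.]
boxSE [377. 260.  80.]
boxSW [386. 384.  80.]
mouth [618. -54. 150.]
coup [ 751. -235.   85.]
spray [738. 260. 180.]
rackTL [667.  83.   8.]
rackTR [681. -62.   8.]
rackBR [554. -77.   8.]
rackBL [537.  71.   8.]
brushtop tri (array([ 481.58547099, -278.79929327,  200.39313043]), [0.7, 0.7])
[ 127.43016949 -534.61960927  218.02847307] [-3.14022427e+00 -3.06978848e-04  2.33784567e-01]
cam in tool [  65.83341451   -0.54121687 -165.89341807] [[ 0.    -0.971 -0.24 ]
 [ 1.     0.    -0.   ]
 [ 0.    -0.24   0.971]]
```

Run:
```python
from h import *
o=[np.pi,0,0]
for tag,p in [('box1',(440,370,330)),('box2',(430,265,330)),('rk1',(600,30,330)),('rk2',(560,-90,330)),('br1',(440,-230,330)),('br2',(440,-330,330))]:
    try:
        robot.move_ptp(p,o); robot.sleep(.15); snap('wrist',tag); print(tag,robot.current_t())
    except robot.MotionError as e: print(tag,e)
def pair(a,b,out):
    A=[cv2.imread(f'pics/{x}.png') for x in (a,b)]
    cv2.imwrite(f'pics/{out}.png',cv2.resize(np.hstack(A),(800,300)))
ims=[np.hstack([cv2.imread(f'pics/{x}.png') for x in ab]) for ab in (('box1','box2'),('rk1','rk2'),('br1','br2'))]
cv2.imwrite('pics/all.png',cv2.resize(np.vstack(ims),(533,600)))
```

```text
box1 3.7167
box2 4.4167
rk1 5.7333
rk2 6.5083
br1 7.475
br2 8.1583
```

View pics/all.png

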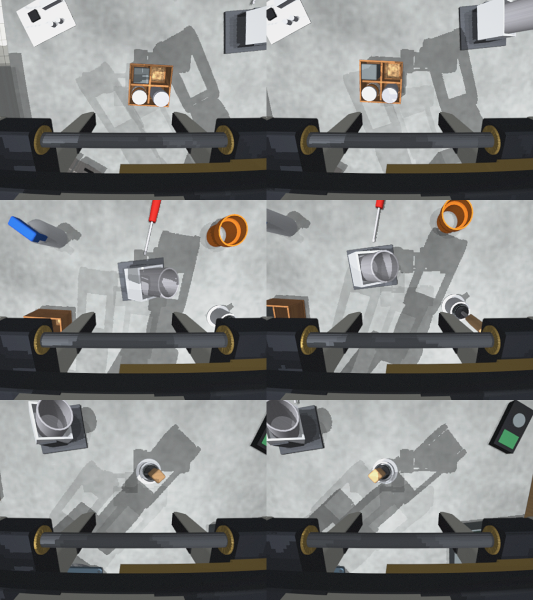

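The mosaic shows the box, rack and brush each in two unobstructed wrist views. Enlarging them.

Run:
```python
from h import *
def crops(out,specs,s,w,h):
    r=[]
    for tag,x,y in specs:
        c=cv2.resize(cv2.imread(f'pics/{tag}.png')[y:y+h,x:x+w],None,fx=s,fy=s,interpolation=cv2.INTER_CUBIC)
        for i in range(0,w,20): cv2.line(c,(i*s,0),(i*s,6),(0,255,0),1); cv2.putText(c,str(x+i),(i*s+2,14),0,.35,(0,255,0),1)
        for j in range(0,h,20): cv2.line(c,(0,j*s),(6,j*s),(0,255,0),1); cv2.putText(c,str(y+j),(8,j*s+5),0,.35,(0,255,0),1)
        r.append(c)
    cv2.imwrite(f'pics/{out}.png',np.hstack(r))
crops('cbox',[('box1',265,125),('box2',195,120)],4,100,105)
crops('crk',[('rk1',240,110),('rk2',160,80)],3,133,120)
crops('cbr',[('br1',265,100),('br2',195,100)],4,100,100)
```

```text
(no output)
```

View pics/cbox.png

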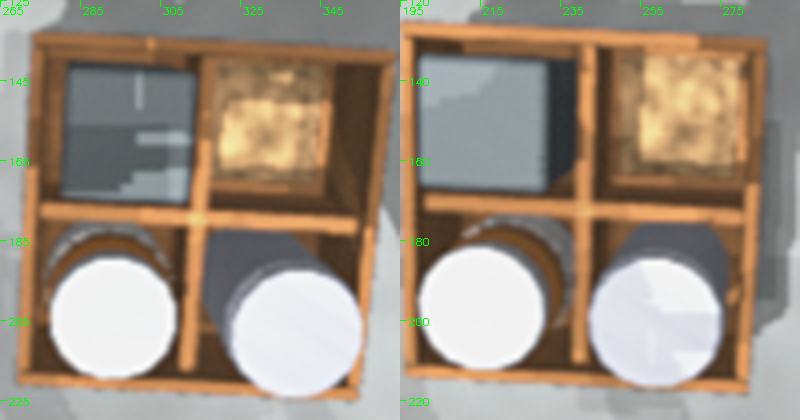

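View pics/crk.png

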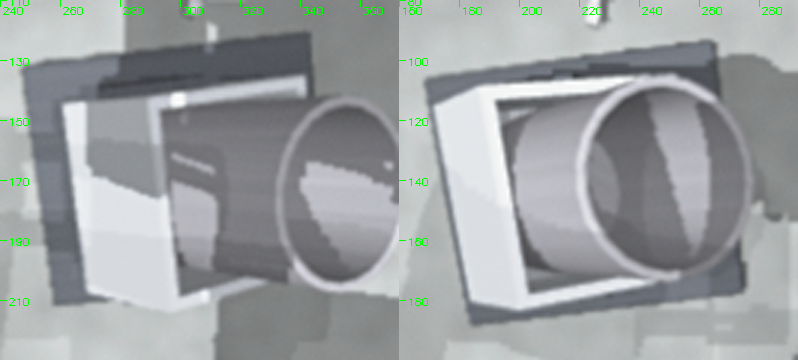

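View pics/cbr.png

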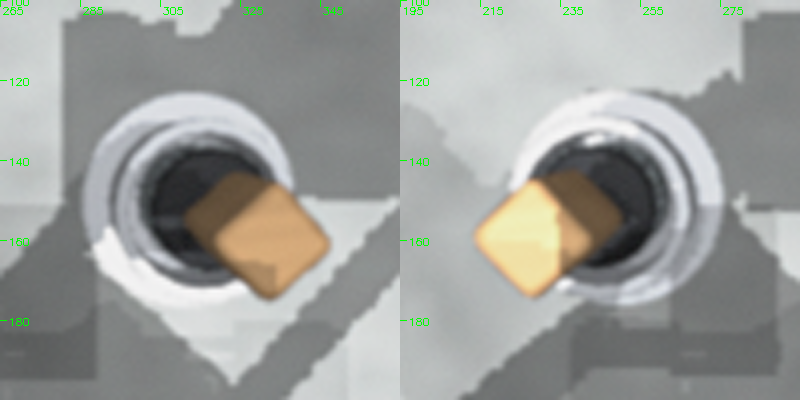

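cbr: square handle tops at about (333,160) in br1 and (228,160) in br2, turned about 45°. cbox: cross centre (314,180) and (241,172.5); the cork cell is top right, and clear. crk: rim ellipse centre at about (354,174) and (248,139).

Run:
```python
from h import *
from scipy.optimize import least_squares as LS
D={t:load(t) for t in ('box1','box2','rk1','rk2','br1','br2','top0')}
T2=lambda a,b,p,q: tri([(D[a],*p),(D[b],*q)])
b1=[(318.75,159.5),(334.25,145.5),(347.5,160.5),(332.5,175)];b2=[(213.5,159.5),(228.75,145.5),(243,160),(228.25,174.75)]
C=[]
for p,q in zip(b1,b2):
    x,e=T2('br1','br2',p,q); C.append(x); print('handle',x.round(1),e)
C=np.array(C); print('centre',C.mean(0).round(1))
for i in range(4):
    d=C[(i+1)%4]-C[i]; print('edge',np.degrees(np.arctan2(d[1],d[0])).round(1),np.linalg.norm(d).round(1))
print('flange',T2('br1','br2',(311.75,149.5),(249.75,149.5)))
for n,p,q in [('TR',(363.5,138),(286.75,130)),('BR',(354.5,225),(282,218.25)),('BL',(269.5,221.25),(196.25,214.25)),('X',(314.25,179.5),(241.25,172.5))]:
    x,e=T2('box1','box2',p,q); print(n,x.round(1),e)
# box fit, z=80
h=61.5; loc=dict(TL=(h,h),TR=(h,-h),BR=(-h,-h),BL=(-h,h),X=(0,0))
obs=[('box1','TL',274.25,133),('box1','TR',363.5,138),('box1','BR',354.5,225),('box1','BL',269.5,221.25),('box1','X',314.25,179.5),('box2','TR',286.75,130),('box2','BR',282,218.25),('box2','BL',196.25,214.25),('box2','X',241.25,172.5)]
def bf(x):
    c,s=np.cos(x[2]),np.sin(x[2]); r=[]
    for t,n,u,v in obs:
        a,b=loc[n]; r+=list(proj(D[t],(x[0]+c*a-s*b,x[1]+s*a+c*b,x[3]))-[u,v])
    return r
r=LS(bf,[440,318,0,80],loss='soft_l1'); print('box',r.x.round(3),np.round(bf(r.x),1))
x=r.x;c,s=np.cos(x[2]),np.sin(x[2]);print('pad',x[0]+c*29.5+s*29.5,x[1]+s*29.5-c*29.5)
for n,p,q in [('TL',(247.3,132.3),(168.7,106.7)),('TR',(342.7,121),(265.7,94)),('BL',(257.3,211.7),(184.3,188.3))]:
    y,e=T2('rk1','rk2',p,q); print('rack',n,y.round(1),e)
ang=np.linspace(0,2*np.pi,181)
def rim(x,tag,rad=38,ty=np.radians(35)):
    a=np.array([np.sin(ty)*np.cos(x[3]),np.sin(ty)*np.sin(x[3]),np.cos(ty)])
    e1=np.array([-np.sin(x[3]),np.cos(x[3]),0]);e2=np.cross(a,e1)
    return np.array([proj(D[tag],x[:3]+rad*(np.cos(t)*e1+np.sin(t)*e2)) for t in ang])
def rf(x):
    A=rim(x,'rk1');B=rim(x,'rk2')
    return [A[:,0].min()-331.7,A[:,1].min()-141.3,A[:,1].max()-207.7,B[:,0].min()-219,B[:,0].max()-277.7,B[:,1].min()-104.7,B[:,1].max()-173.3]
r=LS(rf,[618,-54,150,-1.5]); x=r.x; print('rim',x.round(2),np.round(r.fun,1))
ty=np.radians(35)
# rack base fit with yaw
rc=[('rk1',75,1,247.3,132.3),('rk1',-75,1,342.7,121),('rk1',75,-1,257.3,211.7),('rk2',75,1,168.7,106.7),('rk2',-75,1,265.7,94),('rk2',-75,-1,275.3,177),('rk2',75,-1,184.3,188.3)]
def kf(q):
    c,s=np.cos(q[2]),np.sin(q[2]); o=[]
    for t,a,sg,u,v in rc:
        b=-65*sg; o+=list(proj(D[t],(q[0]+c*a-s*b,q[1]+s*a+c*b,q[3]))-[u,v])
    return o
r=LS(kf,[610,0,1.6,8]);print('rackbase',r.x.round(3),np.round(r.fun,1))
for az in (x[3],r.x[2]+np.pi):
    a=np.array([np.sin(ty)*np.cos(az),np.sin(ty)*np.sin(az),np.cos(ty)]); print('az',az,'seat',(x[:3]-120*a).round(1))
```

```text
handle [ 481.5 -264.2  204.1] [0.4, 0.4]
handle [ 494.5 -278.8  201.7] [0.5, 0.5]
handle [ 480.7 -292.1  202.1] [0.3, 0.3]
handle [ 466.9 -277.8  204.5] [0.4, 0.4]
centre [ 480.9 -278.2  203.1]
edge -48.3 19.7
edge -136.3 19.2
edge 134.0 20.0
edge 43.0 20.0
flange (array([ 479.71962775, -277.94814896,   -3.90227168]), [0.5, 0.5])
TR [499.1 258.6  76.1] [0.0, 0.0]
BR [377.4 264.7  78.8] [0.0, 0.0]
BL [383.4 386.2  79.8] [0.0, 0.0]
X [440.7 322.5  64.5] [0.1, 0.1]
box [ 4.40896e+02  3.22423e+02 -5.10000e-02  7.46820e+01] [-1.4 -0.1  0.2 -0.2 -0.3 -0.2 -0.4 -0.5  0.8  1.   0.5 -0.1  0.4 -0.1
  0.5 -0.4 -0.9  0.7]
pad 468.8674888373453 291.4696213295957
rack TL [665.5  84.8   8.2] [0.1, 0.1]
rack TR [683.7 -64.4   2. ] [0.2, 0.2]
rack BL [536.2  71.6   0.9] [0.3, 0.3]
rim [618.01 -53.7  146.    -1.51] [-0.2  0.1 -0.4 -0.3  0.5 -0.1  0.4]
rackbase [610.338   3.28    1.688   4.917] [-0.1 -0.3 -0.1 -0.2  0.7 -0.   0.4 -0.3 -0.7 -0.1 -0.2  0.8  0.   0.1]
az -1.51255876391121 seat [614.   15.   47.7]
az 4.829641970750468 seat [610.   14.7  47.7]
```

```bash
cat > plan.py <<'E'
from h import *
brush=np.array([480.5,-278.2]); pad=np.array([468.9,291.5]); seat=np.array([611.5,14.8,47.5]); az=-1.47
ty=np.radians(35); a=np.array([np.sin(ty)*np.cos(az),np.sin(ty)*np.sin(az),np.cos(ty)])
B=150.
def scrub_ori(psi):
    x0=np.array([np.cos(psi),np.sin(psi),0]); x=x0-a*(x0@a); x/=np.linalg.norm(x)
    return R.from_matrix(np.c_[x,np.cross(-a,x),-a]).as_euler('xyz')
def scrub(z): return seat+a*(z+B)
def down(y): return [np.pi,0,y]
E
python3 - <<'E'
from plan import *
f=lambda q: None if q is None else np.round(q,2).tolist()
print('now',f(robot.current_qpos()))
for y in (43,-47,-137,133):
    print('grasp',y,f(robot.inverse_kinematics([*brush,156],down(np.radians(y)))))
for p in range(-180,180,30):
    o=scrub_ori(np.radians(p)); print(p,f(robot.inverse_kinematics(scrub(5),o)),f(robot.inverse_kinematics(scrub(170),o)))
for y in range(-90,91,45): print('place',y,f(robot.inverse_kinematics([*pad,162],down(np.radians(y)))))
E
```

```text
now [-0.84, 0.21, 1.33, 0.0, 1.6, 0.72]
grasp 43 [-0.73, 0.32, 1.61, -0.0, 1.21, 0.09]
grasp -47 [-0.73, 0.32, 1.61, -0.0, 1.21, 1.67]
grasp -137 [-0.73, 0.32, 1.61, -0.0, 1.21, -3.05]
grasp 133 [-0.73, 0.32, 1.61, 0.0, 1.21, -1.48]
-180 [-0.57, 0.61, 1.27, 0.47, 1.67, -2.21] [-0.67, 0.63, 0.9, 0.47, 2.02, -2.14]
-150 [-0.57, 0.61, 1.27, 0.47, 1.67, -2.65] [-0.67, 0.63, 0.9, 0.47, 2.02, -2.58]
-120 None [-0.67, 0.63, 0.9, 0.47, 2.02, -3.07]
-90 [-0.57, 0.61, 1.27, 0.47, 1.67, 2.54] [-0.67, 0.63, 0.9, 0.47, 2.02, 2.61]
-60 [-0.57, 0.61, 1.27, 0.47, 1.67, 1.91] [-0.67, 0.63, 0.9, 0.47, 2.02, 1.99]
-30 [-0.57, 0.61, 1.27, 0.47, 1.67, 1.38] [-0.67, 0.63, 0.9, 0.47, 2.02, 1.45]
0 [-0.57, 0.61, 1.27, 0.47, 1.67, 0.93] [-0.67, 0.63, 0.9, 0.47, 2.02, 1.0]
30 [-0.57, 0.61, 1.27, 0.47, 1.67, 0.49] [-0.67, 0.63, 0.9, 0.47, 2.02, 0.56]
60 [-0.57, 0.61, 1.27, 0.47, 1.67, -0.0] [-0.67, 0.63, 0.9, 0.47, 2.02, 0.07]
90 [-0.57, 0.61, 1.27, 0.47, 1.67, -0.6] [-0.67, 0.63, 0.9, 0.47, 2.02, -0.53]
120 [-0.57, 0.61, 1.27, 0.47, 1.67, -1.23] [-0.67, 0.63, 0.9, 0.47, 2.02, -1.16]
150 [-0.57, 0.61, 1.27, 0.47, 1.67, -1.76] [-0.67, 0.63, 0.9, 0.47, 2.02, -1.69]
place -90 [0.35, 0.31, 1.61, 0.0, 1.22, -2.79]
place -45 [0.35, 0.31, 1.61, -0.0, 1.22, 2.71]
place 0 [0.35, 0.31, 1.61, -0.0, 1.22, 1.92]
place 45 [0.35, 0.31, 1.61, -0.0, 1.22, 1.14]
place 90 [0.35, 0.31, 1.61, -0.0, 1.22, 0.35]
```

Run:
```python
from plan import *
y=np.radians(43)
robot.move_ptp([*brush,235],down(y))
robot.move_linear([*brush,156],speed=120)
robot.move_gripper(0.0)
print('w',robot.current_gripper_width()*93,robot.current_finger_force(),robot.current_t(),robot.current_tcp_pos())
robot.move_linear([*brush,330],speed=150)
robot.move_ptp(scrub(165),scrub_ori(np.radians(45)))
robot.sleep(.1)
print(robot.current_gripper_width()*93,robot.current_contact_force(),robot.current_t(),robot.current_tcp_pos(),scrub(165))
snap('side','s1');snap('top','t1')
i=cv2.imread('pics/s1.png')[20:270,150:450];cv2.imwrite('pics/s1c.png',cv2.resize(i,(720,600)))
d=load('s1');t=load('t1')
for z in (0,75,200): print('pred brush',proj(d,seat+a*(165+z)),proj(t,seat+a*(165+z)))
```

```text
w 21.6865857172592 29.990513026714325 10.7167 [ 480.47626841 -278.18398008  155.94193135]
22.15702415339687 [ 0.30832589 -0.61111565 -0.7925849 ] 12.8917 [ 629.14585593 -165.22991816  307.12419504] [ 629.68071311 -164.95952634  305.53289395]
pred brush [278.86216798 134.34611442] [321.37789303 209.00503492]
pred brush [281.15632759  99.41814515] [346.44727414 203.61104806]
pred brush [285.12450283  39.68142391] [395.99286429 192.95259226]
```

View pics/s1c.png

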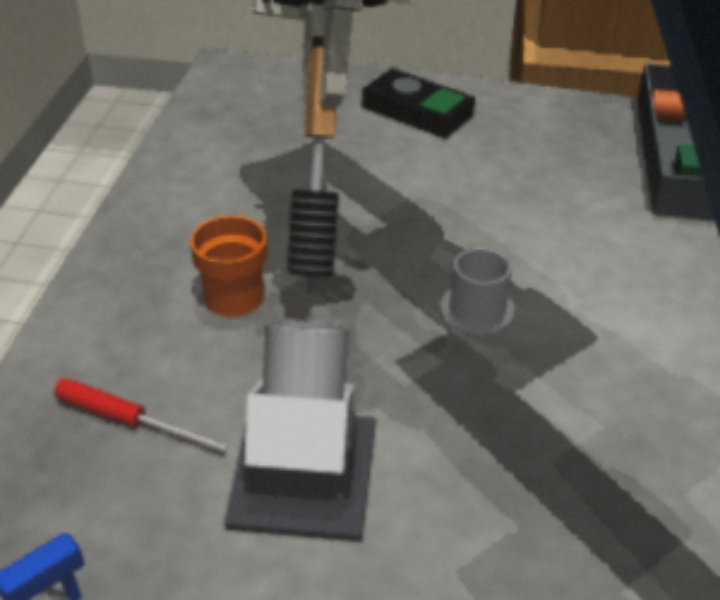

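The brush is held coaxially: its tip centre is at crop (311,268), which is image (279.6,132) against a predicted (279,134). Scrubbing.

Run:
```python
from plan import *
def tz():
    p=np.array(robot.current_tcp_pos())-seat; z=p@a; return round(z-B,1),(p-a*z).round(1).tolist()
print('in',robot.move_linear(scrub(80),speed=120,f_stop=10),tz(),robot.current_contact_force())
for i in range(3):
    h=robot.move_linear(scrub(20),speed=150,f_stop=12); print('mid',h,tz())
    if h: break
    h=robot.move_linear(scrub(-4),speed=40,f_stop=8); print('bottom',h,tz(),np.round(robot.current_contact_force(),1)); robot.sleep(.15)
    if i<2: robot.move_linear(scrub(85),speed=150); robot.sleep(.1)
print(robot.current_t(),robot.current_gripper_width()*93)
```

```text
in False (np.float64(81.0), [0.2, 0.1, 0.0]) [-0.46336056  0.42241205 -0.42091003]
mid False (np.float64(20.9), [0.3, 0.0, -0.0])
bottom True (np.float64(5.4), [0.6, -0.4, -0.3]) [ 1.1 -1.6  2.5]
mid False (np.float64(20.1), [0.1, 0.2, 0.1])
bottom True (np.float64(4.8), [0.5, -0.3, -0.2]) [ 1.3 -2.   3.3]
mid False (np.float64(20.1), [0.1, 0.2, 0.1])
bottom True (np.float64(4.2), [0.5, -0.3, -0.2]) [ 1.1 -1.2  2.7]
18.9417 21.81525692793164
```

Run:
```python
from plan import *
robot.move_linear(scrub(200),speed=200)
y=np.radians(70)
robot.move_ptp([540,-130,400],down(y))
robot.move_ptp([*pad,350],down(y))
robot.move_linear([*pad,262],speed=150); robot.sleep(.2)
print(robot.current_t(),robot.current_tcp_pos(),robot.current_gripper_width()*93)
s=snap('side','s2');t=snap('top','t2')
c=[]
for d,g,(x0,y0,w,h) in ((s,'s2',(250,240,150,170)),(t,'t2',(90,240,110,125))):
    i=cv2.imread(f'pics/{g}.png')[y0:y0+h,x0:x0+w]; c.append(cv2.resize(i,(400,453),interpolation=cv2.INTER_CUBIC))
cv2.imwrite('pics/c2.png',np.hstack(c))
print('side tip',((proj(s,[*pad,112])-[250,240])*400/150).round(),'head top',((proj(s,[*pad,187])-[250,240])*400/150).round(),'side X80',((proj(s,[440.9,322.4,80])-[250,240])*400/150).round())
C,S=np.cos(-.051),np.sin(-.051)
for p,q in ((1,1),(1,-1),(-1,-1),(-1,1)):
    P=[440.9+61.5*(C*p-S*q),322.4+61.5*(S*p+C*q),80]; print(p,q,'side',((proj(s,P)-[250,240])*400/150).round(),'top',((proj(t,P)-[90,240])*400/110+[400,0]).round())
```

```text
23.1833 [469.51323525 291.6717001  263.23072879] 21.567792884933297
side tip [169. 203.] head top [173. 144.] side X80 [200. 277.]
1 1 side [ 81. 339.] top [469.  83.]
1 -1 side [133. 172.] top [672.  96.]
-1 -1 side [311. 217.] top [653. 302.]
-1 1 side [274. 392.] top [447. 289.]
```

View pics/c2.png

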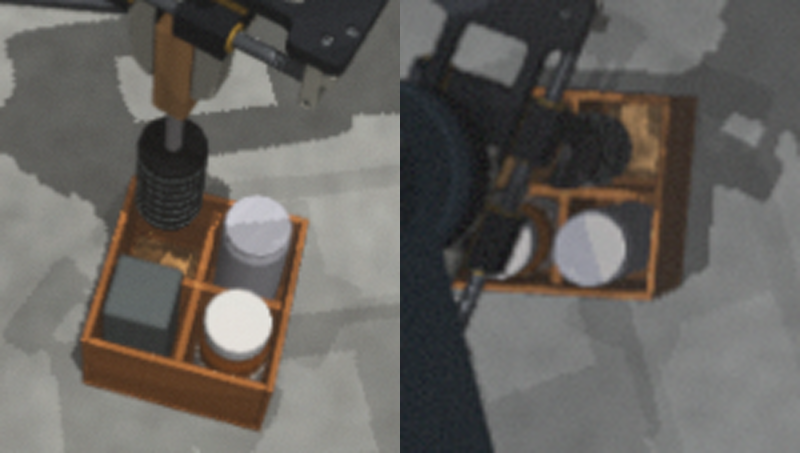

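The box corners in both crops agree with the fit to about 1–2 px. The tip centre is near crop (170,206), close to the predicted (169,203). Lowering.

Run:
```python
from plan import *
h=robot.move_linear([*pad,172],speed=100,f_stop=10); print('entry',h,np.round(robot.current_tcp_pos(),1))
if not h:
    h=robot.move_linear([*pad,152],speed=25,f_stop=4); print('touch',h,np.round(robot.current_tcp_pos(),1),np.round(robot.current_contact_force(),1),robot.current_t())
```

```text
entry False [469.4 291.7 172.7]
touch True [468.8 291.4 157. ] [-0.6  0.8  4.2] 24.9333
```

Run:
```python
from plan import *
robot.sleep(.2); robot.move_gripper(0.7); robot.sleep(.2)
robot.move_linear([*pad,300],speed=100)
robot.move_ptp([400,60,350],down(np.radians(40))); robot.sleep(.3)
s=snap('side','s3'); print(robot.current_t())
cv2.imwrite('pics/c3.png',cv2.resize(cv2.imread('pics/s3.png')[130:410,130:450],(686,600)))
f=600/280
for z in (9,209): print(((proj(s,[*pad,z])-[130,130])*f).round())
```

```text
29.1
[388. 453.]
[398. 336.]
```

View pics/c3.png

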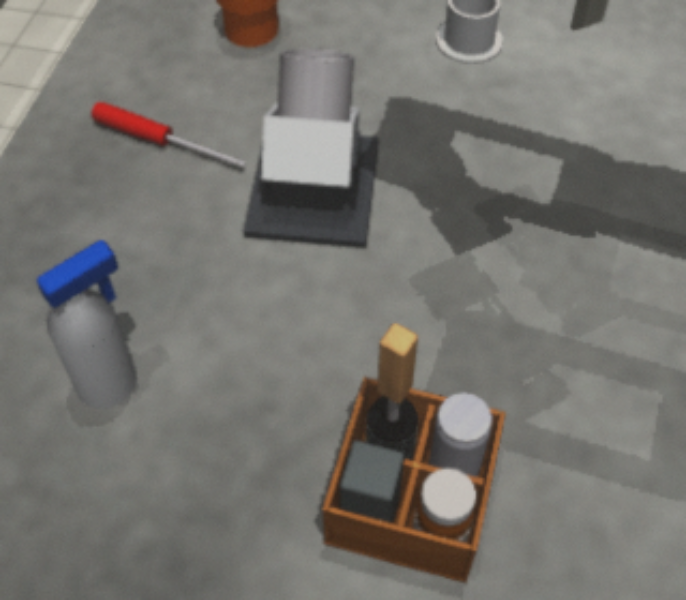

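The brush stands upright in the free cell, with its handle top at (399,339) against a predicted (398,336). The beaker is seated and nothing else has moved.

```bash
python3 -c "
from bench import robot
print(robot.hand_in())"
```

```text
the job is handed in; nothing more can be done
None
```

I scrubbed the beaker with three strokes to its floor, stood the brush upright on the cork pad in the free cell, and handed the job in with the robot clock at about 29 s; no verdict came back.

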